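# Tip the parts bin to empty it into the catch tray

## Task

Lift the black bar handle of the blue tipping bin until the bin stands at its 40-degree mark (the red pointers in the green band, not much beyond), and hold it there for about two seconds so that both modules slide out into the grey catch tray. Then lower the bin gently, without letting it drop, until it is level on its rest again, and let go of it. Do not touch the modules with the gripper, and leave the power supply and the screwdriver where they are.

Things in the scene. Friction and masses are not known exactly. Their poses are not given: they have to be found in the camera images.
- stand: Fixed dark steel stand of the tipping bin, 190 mm long (its own x from -190 to 0) by 170 mm wide, with white dials (black ticks every 10 degrees from 0 to 60, green band from 35 to 45 degrees) outside both posts. Origin on the bench, straight below the middle of the hinge line. Its x axis points level from the handle end to the pouring end and catch tray, y along the hinge, z up. The hinge line is 70 mm above the bench.
- bin (a joint): Tilt of the blue bin in rad: 0 is level on its rest, growing as the handle end goes up; 0.698 is 40 degrees; stop at 1.2. The hinge has little friction: let go while tilted, the bin falls back to level. Lifting at the handle takes about 1 to 3 N.
- bin_hinge (a point): Middle of the bin's hinge line, on the top of the bin's floor, 70 mm above the bench. The axes turn with the bin: x towards the pouring lip, y along the hinge (the bin tilts positively about +y), z up from the floor. Bin inside: 110 mm wide, floor from x = -165 mm (closed end) to +44 mm (open lip), side walls 35 mm high (18 mm at the lip).
- bin_handle (a point): Middle of the bar handle on the closed end of the bin: black round bar 12 mm thick, along the bin's y, 80 mm long between two 8 mm steel arms. It lies at x = -225, z = +60 mm from the hinge in the bin's axes, so 130 mm above the bench with the bin level; the bin's end wall is 56 mm from it and 25 mm lower at its top. Axes as the bin's. It can be pinched from above with the fingers closing along the stand's x; the bar may turn between the pads as it is lifted.
- tray: Fixed grey catch tray with a black lining, outside 210 mm (x) by 190 mm (y), in front of and below the lip; floor 8 mm above the bench, near wall 14 mm high, side walls 35 mm, far wall 45 mm. Origin on the bench at the middle of its near edge (the one under the lip); x runs from there to its far wall, 210 mm on, y across; axes within 2 degrees of the stand's.
- module_green_center (a point): Centre of the loose green plug-in module, 42 x 26 x 18 mm, 50 g, lying in the bin at the start. It slides down the bin's floor only when this is tilted about 27 to 34 degrees. z is its up.
- module_orange_center (a point): Centre of the loose orange plug-in module, same size and behaviour as the green one, also in the bin.
- power_supply: Bystander: loose aluminium power supply with vent slots, 160 x 98 x 42 mm, origin at the centre of its underside.
- screwdriver: Bystander: loose screwdriver with a yellow handle, about 200 mm long, lying on the bench along its x.
Mind the look-alikes: they are no part of the job. What is meant by the part that bears module_green_center is not purple, and is the larger of those in its own colour.

How it is judged:
On the way:
1. the bin is held between 35 and 46 degrees for one second (value of joint bin between 0.611 and 0.803 rad), for 1 s.
At the end, for the whole second after the job is handed in: The bin is level on its rest (under 0.05 rad, 3 degrees), and both modules lie at rest in the catch tray (centres inside its walls, under 40 mm above its underside) (value of joint bin below 0.05 rad and x of module_green_center in the frame of tray between 0.004 and 0.206 m and y of module_green_center in the frame of tray between -0.091 and 0.091 m and z of each of module_green_center, module_orange_center in the frame of tray below 0.04 m and x of module_orange_center in the frame of tray between 0.004 and 0.206 m and y of module_orange_center in the frame of tray between -0.091 and 0.091 m and linear speed of each of module_green, module_orange below 0.02 m/s); the robot touches nothing.
It fails at once if the bin is tipped past 55 degrees (value of joint bin above 0.96 rad).
It fails at once if the bin is let fall (faster than 2 rad/s on its way down) (velocity of joint bin below -2 rad/s and value of joint bin above 0.08 rad).
It fails at once if the gripper or arm touches a module (contact force between any of the fingers, the arm and module_green above 0.5 N or contact force between any of the fingers, the arm and module_orange above 0.5 N).
It fails at once if the power supply or screwdriver is moved more than 30 mm (distance of any of power_supply, screwdriver from where it was at the start of the episode above 0.03 m).
It also fails if it takes over 48 s, if anything falls off the work surface, if the arm or the gripper's body presses on something with over 40 N, if the wrist force passes 120 N, or if a joint passes its speed limit or range.

## Robot

A 7-joint arm with a two-finger parallel gripper is mounted at the origin on the work surface. World frame = base frame: x ahead of the robot, y to its left, z up, the work surface at z = 0. Lengths are in m, angles in rad, forces in N, time in s.
With the tool pointing down it reaches from about 0.425 to 0.95 m from the base axis. Payload 4.7 kg.
Tool frame: the origin (TCP) lies midway between the tips of the shut fingers; the grasp point (between the pads) lies 19 mm behind it; z points along the fingers, y is the direction in which the jaws open and shut (so a half turn about z gives the same grasp; the last joint's range is limited). The gripper opens to 85 mm and grips with 20 to 120 N. Pads are 22 mm wide; open, the fingers measure 114 mm over their backs; the gripper's body (76 mm by 85 mm) begins 54 mm behind the grasp point. The pads swing forward as they close: fully open they stand 13 mm farther back than shut.
Start: joints at [1.076, 0.469, -0.049, 1.532, 0.024, 1.141, -0.082], TCP at [0.303, -0.603, 0.231] pointing down, gripper open.
Joint ranges: [-2.59, 2.59], [-0.33, 1.99], [-1.39, 1.29], [0.1, 2.45], [-1.04, 4.18], [0.21, 1.99], [-2.66, 2.66]. Speed limits (rad/s): [2.57, 2.57, 3.14, 3.14, 3.14, 3.14, 3.14].

## Interface

Orientations are given as a 3x3 rotation matrix whose columns are the frame's x, y, z axes.
In Python, from cell import bot, vision gives the robot as it stands.
- The arm moves only by the tool step_arm, never from a script. Its arguments are lists of equal length, an entry for each row: "xyz": the shift along the tool's x, y, z normalised to -1 to 1, where 1 is 600 mm, a list of three; "rot": the turn, a rotation vector about the tool's x, y, z normalised to -1 to 1, where 1 is 90 degrees, a list of three; "gripper": the opening, from -1 (shut) to 1 (fully open). In form: {"xyz": [[tx, ty, tz], ...], "rot": [[rx, ry, rz], ...], "gripper": [gripper, ...]}. A call has 1 to 10 rows; each row is the pose to reach, as a shift and turn from the pose commanded when the call began, along the tool's axes at that moment; what a row does not reach only later rows make up. A row lasts 1/12 s, in which the tool goes at most 41.7 mm and 7.16 degrees, less where a joint would pass 70% of its speed; a pose out of reach is approached as far as the arm can. A call with a number of a shift or a turn outside -1 to 1 is refused whole. A call with a gripper value outside its range is refused whole. The fingers move at their own pace and stop on an object; "squeeze" is the grip in N (left out, the last holds). Time passes only in rows, so rows that repeat a pose let the fingers close. It gives the time, the measured TCP pose, the force and the opening at its end, in the units of the state.
- bot.observe(): the state, without advancing time (a new reading comes with each control period).
- vision.grab_frame(name): name is "scene" or "top"; returns a dict with "image" (384x512x3 uint8, blue, green, red), "vertical_fov" (degrees; the focal length in pixels is half the picture's height over the tangent of half this angle, whatever the lens; pixels are square), "cx", "cy" (the principal point, pixels), "position" and "rotation" of the camera in the world. Camera axes: x right, y up, looking along -z (the intrinsics and any distortion apply to the point x, -y, -z); pixel columns grow to the right and rows downward; lengths in m; the calibration is good to about 2 mm. A picture is of the moment at which its call begins. There is no depth.
- bot.hand_in(): hands the job in, once; it reports no verdict.
The state is a dict: "time_s": time; "qpos": joint angles; "dq": joint speeds; "tau": joint torques, N m; "tcp_pos": TCP position; "tool_rot": TCP orientation; "force": force on the tool from outside, world axes, zero at the start; "ft_torque": the same for the moment, N m; "gripper_width": finger opening in m.
Only numpy, scipy, OpenCV 4.12 (cv2) and the standard library are available. Lean on these libraries where they do the work, as an engineer would, in place of code of your own. Each camera call takes 0.05 s, during which the arm holds its last target.

## Working session

There is one attempt and no reset: what is moved stays moved. The work goes in short steps, Python scripts to look and compute and a tool call to move; the robot and the scene stay as the last step left them, time stands still between calls to the robot, and variables do not carry over. Pictures are saved under pics/ and viewed, and the job is handed in when it is done.

Besides the shell and the picture viewer there is one more tool, called after "Request:" as name(argument=value, ...) on one line, values as JSON. step_arm: Moves the arm, as the interface text tells. Its arguments: {"type":"object","properties":{"xyz":{"type":"array","items":{"type":"array","items":{"type":"number"}}},"rot":{"type":"array","items":{"type":"array","items":{"type":"number"}}},"gripper":{"type":"array","items":{"type":"number"}},"squeeze":{"type":"number"}},"required":["xyz","rot","gripper"]}

```bash
mkdir -p pics
python3 - <<'E'
from cell import bot, vision
import cv2, numpy as np
for n in("scene","top"):
    f=vision.grab_frame(n); cv2.imwrite(f"pics/{n}0.png",f["image"])
    print(n,f["vertical_fov"],f["cx"],f["cy"],f["position"],np.round(f["rotation"],4).tolist(),[k for k in f])
s=bot.observe(); print({k:np.round(v,4).tolist() for k,v in s.items()})
E
```

```text
scene 48.05040697251113 249.69073612995282 195.66783062680332 [1.13378303 0.06058827 0.86721024] [[-0.0704, -0.8109, 0.5809], [0.9975, -0.0554, 0.0435], [-0.0031, 0.5825, 0.8128]] ['image', 'vertical_fov', 'cx', 'cy', 'position', 'rotation']
top 47.76675282528721 256.6527644026792 189.54814928135323 [0.43449324 0.02875222 1.01454189] [[0.0119, 0.9842, -0.1766], [-0.9999, 0.0102, -0.0107], [-0.0087, 0.1767, 0.9842]] ['image', 'vertical_fov', 'cx', 'cy', 'position', 'rotation']
{'time_s': 0.1, 'qpos': [1.0761, 0.4694, -0.0486, 1.5336, 0.0241, 1.141, -0.0823], 'dq': [-0.0005, -0.0012, -0.0001, -0.004, -0.0002, 0.0013, -0.0022], 'tau': [0.0009, -51.1512, -0.0464, -23.8393, 0.0109, 0.0043, -0.0], 'tcp_pos': [0.3029, -0.6026, 0.2303], 'tool_rot': [[0.8935, 0.4491, -0.0008], [0.4491, -0.8935, 0.0016], [-0.0001, -0.0018, -1.0]], 'force': [0.3467, 0.2893, 0.145], 'ft_torque': [0.0253, -0.0077, -0.001], 'gripper_width': 0.0854}
```

```bash
ls; python3 -c "
import cv2
for n in('scene','top'):
    i=cv2.imread(f'pics/{n}0.png'); cv2.imwrite(f'pics/{n}0b.png',cv2.resize(i,(768,576),interpolation=cv2.INTER_CUBIC))"
```

```text
pics
```

View pics/scene0b.png

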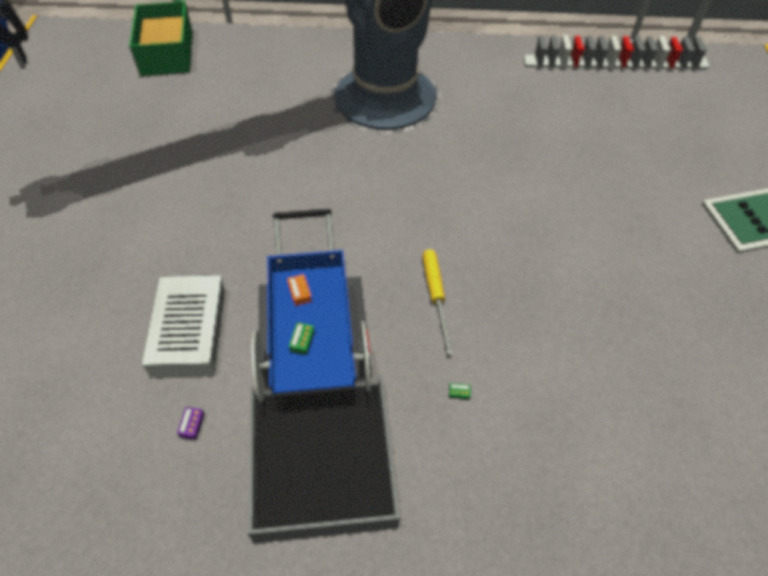

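View pics/top0b.png

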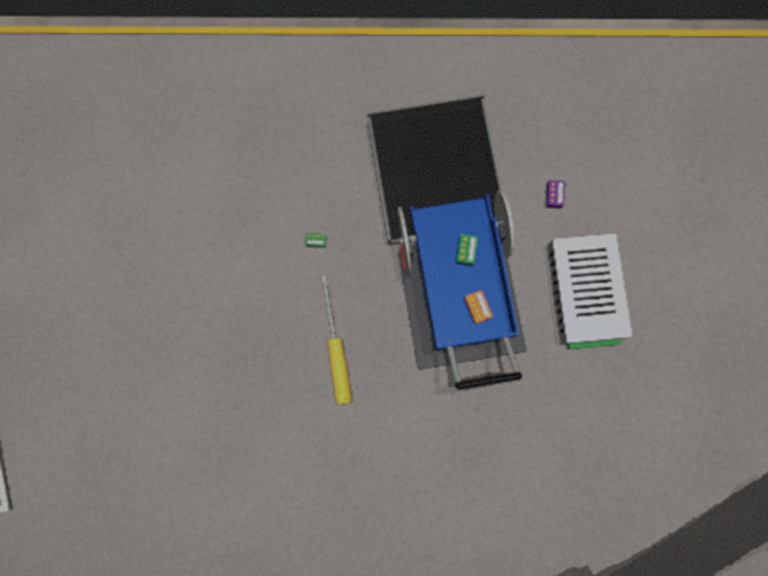

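Green look-alikes in the scene picture: green in bin (302,338), smaller green on the bench (460,391), and purple (190,422). The one in the bin fits because it's green, the larger of the two, and lies in the bin. I'll confirm this with crops, which also give me the handle ends.

```bash
cat > h.py <<'E'
import numpy as np, cv2
from cell import bot, vision
def K(f):
    fl=192/np.tan(np.radians(f["vertical_fov"])/2); return fl,f["cx"],f["cy"]
def ray(f,u,v):
    fl,cx,cy=K(f); d=np.array([(u-cx)/fl,-(v-cy)/fl,-1.]); return np.array(f["position"]),np.array(f["rotation"])@d
def atz(f,u,v,z):
    p,d=ray(f,u,v); return p+d*(z-p[2])/d[2]
def proj(f,P):
    fl,cx,cy=K(f); c=np.array(f["rotation"]).T@(np.array(P)-np.array(f["position"])); return cx+fl*c[0]/-c[2], cy-fl*c[1]/-c[2]
E
python3 - <<'E'
import cv2, numpy as np
s=cv2.imread('pics/scene0.png'); t=cv2.imread('pics/top0.png')
def c(i,x,y,w,h,k): return cv2.resize(i[y:y+h,x:x+w],None,fx=k,fy=k,interpolation=cv2.INTER_CUBIC)
cv2.imwrite('pics/c_scene.png',c(s,160,130,160,140,4))   # 640x560
cv2.imwrite('pics/c_top.png',c(t,240,120,130,145,4))
E
```

```text
(no output)
```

View pics/c_scene.png

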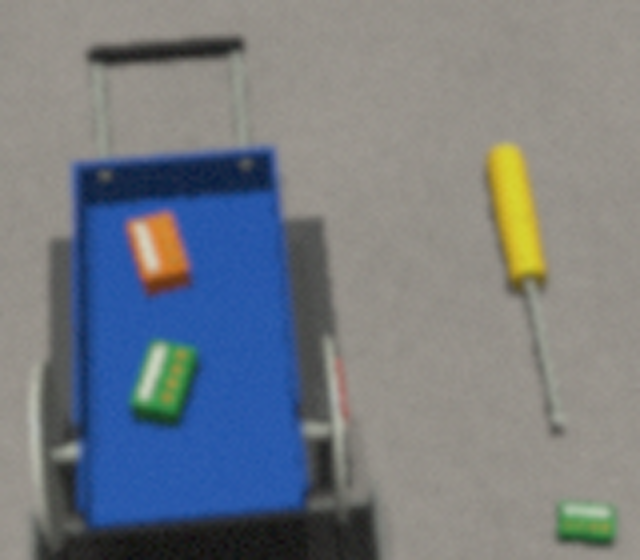

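View pics/c_top.png

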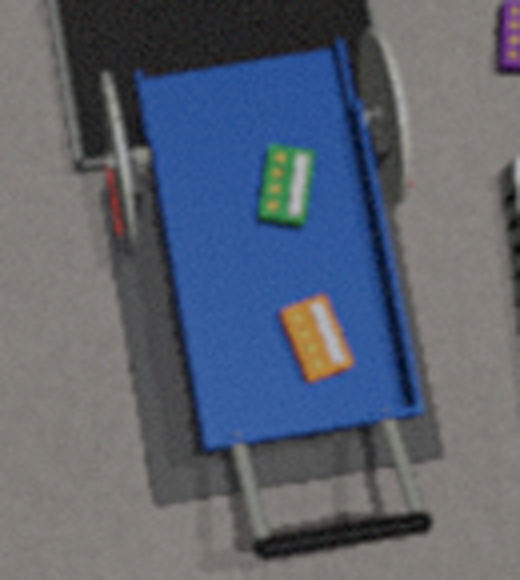

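The crop confirms it: the larger green module with the yellow contacts is in the bin, and the bench one is smaller. The handle bar runs (182,143)-(221,141) in the scene picture and (304,257)-(347,250) in the top one.

Run:
```python
from h import *
from scipy.optimize import least_squares
F={n:vision.grab_frame(n) for n in("scene","top")}
sc=lambda x,y:((x+.5)/4-.5+160,(y+.5)/4-.5+130); tp=lambda x,y:((x+.5)/4-.5+240,(y+.5)/4-.5+120)
# model pts stand frame ; handle ends: y sign: top image right = -y world
obs=[("scene",sc(90,54),(-.225,-.04,.13)),("scene",sc(243,44),(-.225,.04,.13)),
("top",tp(258,547),(-.225,.04,.13)),("top",tp(428,522),(-.225,-.04,.13)),
("top",tp(205,447),(-.168,.058,.105)),("top",tp(420,412),(-.168,-.058,.105)),
("scene",sc(74,163),(-.168,-.058,.105)),("scene",sc(274,149),(-.168,.058,.105)),
("scene",sc(90,527),(.044,-.055,.07)),("scene",sc(306,511),(.044,.055,.07))]
def w(p,q):
    c,s=np.cos(p[2]),np.sin(p[2]); return np.array([p[0]+c*q[0]-s*q[1],p[1]+s*q[0]+c*q[1],q[2]])
r=lambda p:np.concatenate([np.array(proj(F[n],w(p,q)))-uv for n,uv,q in obs])
s=least_squares(r,[.6,-.1,0.1],loss='soft_l1'); print(s.x,np.degrees(s.x[2]));print(np.round(r(s.x).reshape(-1,2),2).tolist())
p=s.x; print("handle",w(p,(-.225,0,.13)))
for n,a,b in(("scene",sc(90,54),sc(243,44)),("top",tp(258,547),tp(428,522))):
    print(n,atz(F[n],*a,.13),atz(F[n],*b,.13))
```

```text
[ 0.68560613 -0.0620355   0.17182204] 9.844677997658685
[[2.04, 0.77], [-1.55, 0.6], [1.07, 0.18], [-2.39, 0.03], [-0.23, -0.33], [0.49, -0.43], [-0.19, 0.13], [0.71, -0.46], [0.11, -0.34], [-0.53, -1.26]]
handle [ 0.46391929 -0.10050552  0.13      ]
scene [ 0.46870724 -0.14498868  0.13      ] [ 0.45496226 -0.05771066  0.13      ]
top [ 0.45740685 -0.0589389   0.13      ] [ 0.47088244 -0.14472606  0.13      ]
```

```bash
cat >> h.py <<'E'
from scipy.spatial.transform import Rotation as R
P=(0.6856,-0.0618,0.172)  # stand x,y,yaw
def cmd(tcp,yaw=P[2],ref=None):
    s=bot.observe() if ref is None else ref
    T=np.array(s["tool_rot"]); c,sn=np.cos(yaw),np.sin(yaw)
    G=np.array([[-sn,c,0],[c,sn,0],[0,0,-1]]).T
    d=T.T@(np.array(tcp)-s["tcp_pos"]); rv=R.from_matrix(T.T@G).as_rotvec()
    return np.round(d/.6,4).tolist(),np.round(np.degrees(rv)/90,4).tolist()
def handle(th):
    x=-.225*np.cos(th)+.06*np.sin(th); z=.225*np.sin(th)+.06*np.cos(th)+.07
    return np.array([P[0]+np.cos(P[2])*x,P[1]+np.sin(P[2])*x,z])
E
python3 - <<'E'
from h import *
print(handle(0),cmd(handle(0)+[0,0,.08-.019]))
E
```

```text
[ 0.46392    -0.10030947  0.13      ] ([0.6157, -0.6277, 0.0668], [-0.0007, -0.0005, -0.8129])
```

Request:
step_arm(xyz=[[0.616, -0.628, 0.067], [0.616, -0.628, 0.067], [0.616, -0.628, 0.067], [0.616, -0.628, 0.067], [0.616, -0.628, 0.067], [0.616, -0.628, 0.067], [0.616, -0.628, 0.067], [0.616, -0.628, 0.067], [0.616, -0.628, 0.067], [0.616, -0.628, 0.067]], rot=[[0, 0, -0.813], [0, 0, -0.813], [0, 0, -0.813], [0, 0, -0.813], [0, 0, -0.813], [0, 0, -0.813], [0, 0, -0.813], [0, 0, -0.813], [0, 0, -0.813], [0, 0, -0.813]], gripper=[0, 0, 0, 0, 0, 0, 0, 0, 0, 0], squeeze=30)

```text
time_s: 1.03
tcp_pos: [0.43, -0.2056, 0.1997]
tool_rot: [[-0.15, 0.989, 0.0], [0.989, 0.15, -0.001], [-0.001, 0.0, -1.0]]
force: [0.5, 0.1, -0.2]
gripper_width: 0.0429
```

Run:
```python
from h import *
print(cmd(handle(0)+[0,0,.08-.019])); print(bot.observe()["qpos"],bot.observe()["gripper_width"])
```

```text
([0.1649, 0.0822, 0.0145], [0.0002, 0.0004, -0.0135])
[ 0.76913547  0.21369423 -0.47029536  2.00527568  0.11918005  0.94803503
  0.38920094] 0.042868128808149566
```

Request:
step_arm(xyz=[[0.14, 0.07, 0.0], [0.14, 0.07, 0.0], [0.14, 0.07, 0.0], [0.14, 0.07, 0.0], [0.14, 0.07, 0.0], [0.14, 0.07, 0.0]], rot=[[0, 0, 0], [0, 0, 0], [0, 0, 0], [0, 0, 0], [0, 0, 0], [0, 0, 0]], gripper=[0, 0, 0, 0, 0, 0])

```text
time_s: 1.53
tcp_pos: [0.4588, -0.12, 0.1995]
tool_rot: [[-0.142, 0.99, -0.001], [0.99, 0.142, -0.001], [-0.001, -0.001, -1.0]]
force: [0.0, -0.2, 0.3]
gripper_width: 0.0426
```

Run:
```python
from h import *
print(cmd(handle(0)+[0,0,.08-.019]), np.round(bot.observe()["qpos"],3))
for n in("scene","top"):
    f=vision.grab_frame(n)["image"]; cv2.imwrite(f"pics/{n}1.png",cv2.resize(f[100:290,140:390],None,fx=3,fy=3,interpolation=cv2.INTER_CUBIC))
```

```text
([0.0312, 0.0131, 0.0141], [-0.0005, 0.0004, -0.0187]) [ 0.626  0.217 -0.525  2.007  0.134  0.95   0.175]
```

View pics/scene1.png

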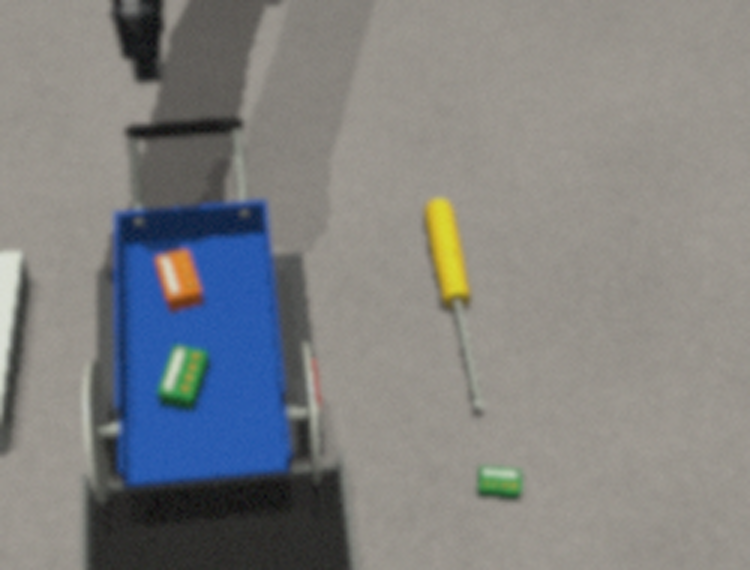

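View pics/top1.png

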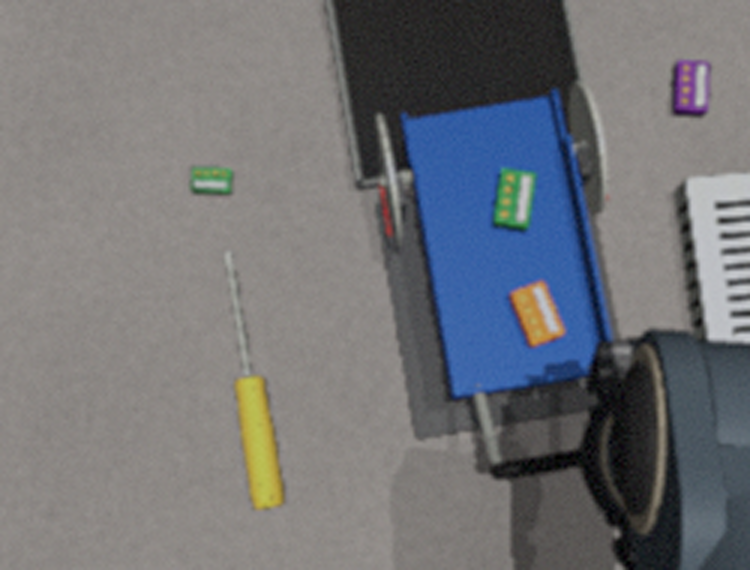

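The gripper is above and just short of the bar, and the modules haven't moved. Finishing the alignment.

Request:
step_arm(xyz=[[0.022, 0.009, 0.0], [0.022, 0.009, 0.0], [0.022, 0.009, 0.0], [0.022, 0.009, 0.0], [0.022, 0.009, 0.0]], rot=[[0, 0, -0.018], [0, 0, -0.018], [0, 0, -0.018], [0, 0, -0.018], [0, 0, -0.018]], gripper=[0, 0, 0, 0, 0])

```text
time_s: 2.05
tcp_pos: [0.4627, -0.1046, 0.1996]
tool_rot: [[-0.172, 0.985, -0.0], [0.985, 0.172, -0.0], [-0.0, -0.0, -1.0]]
force: [0.7, 0.2, -0.3]
gripper_width: 0.0426
```

Run:
```python
from h import *
print(cmd(handle(0)+[0,0,.08-.019]),cmd(handle(0)+[0,0,-.019]))
```

```text
([0.0067, 0.0032, 0.0144], [-0.0001, 0.0001, 0.0006]) ([0.0067, 0.0033, 0.1477], [-0.0001, 0.0001, 0.0006])
```

Descend around the bar. It takes several rows.

Request:
step_arm(xyz=[[0.006, 0.003, 0.03], [0.006, 0.003, 0.06], [0.006, 0.003, 0.09], [0.006, 0.003, 0.12], [0.006, 0.003, 0.14], [0.006, 0.003, 0.148], [0.006, 0.003, 0.148], [0.006, 0.003, 0.148]], rot=[[0, 0, 0], [0, 0, 0], [0, 0, 0], [0, 0, 0], [0, 0, 0], [0, 0, 0], [0, 0, 0], [0, 0, 0]], gripper=[0, 0, 0, 0, 0, 0, 0, 0])

```text
time_s: 2.72
tcp_pos: [0.4643, -0.1006, 0.1112]
tool_rot: [[-0.172, 0.985, 0.001], [0.985, 0.172, -0.0], [-0.0, 0.0, -1.0]]
force: [0.0, -0.4, -0.3]
gripper_width: 0.0425
```

Run:
```python
from h import *
print(cmd(handle(0)+[0,0,-.019]))
for n in("scene","top"):
    f=vision.grab_frame(n)["image"]; cv2.imwrite(f"pics/{n}2.png",cv2.resize(f[100:290,140:390],None,fx=3,fy=3,interpolation=cv2.INTER_CUBIC))
```

```text
([0.0006, -0.0005, 0.0003], [0.0003, 0.0001, 0.0007])
```

View pics/scene2.png

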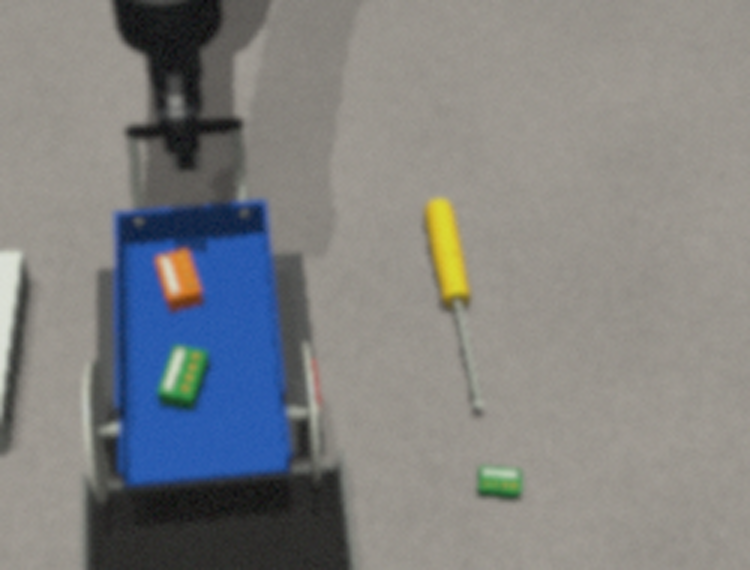

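The fingers straddle the middle of the bar at (183,130). Closing.

Request:
step_arm(xyz=[[0, 0, 0], [0, 0, 0], [0, 0, 0], [0, 0, 0], [0, 0, 0], [0, 0, 0], [0, 0, 0], [0, 0, 0]], rot=[[0, 0, 0], [0, 0, 0], [0, 0, 0], [0, 0, 0], [0, 0, 0], [0, 0, 0], [0, 0, 0], [0, 0, 0]], gripper=[-1, -1, -1, -1, -1, -1, -1, -1], squeeze=35)

```text
time_s: 3.48
tcp_pos: [0.4635, -0.1008, 0.1115]
tool_rot: [[-0.172, 0.985, -0.001], [0.985, 0.172, -0.001], [-0.001, -0.001, -1.0]]
force: [-3.1, 0.4, 4.5]
gripper_width: 0.0105
```

Run:
```python
from h import *
s=bot.observe(); print(s["tcp_pos"],s["force"],s["gripper_width"])
h0=handle(0)
for d in range(4,44,2):
    th=np.radians(d); x=-.225*np.cos(th)+.06*np.sin(th)+.225; z=.225*np.sin(th)+.06*np.cos(th)-.06
    print(d,round(x/.6,3),round(-z/.6,3))
```

```text
[ 0.46345764 -0.10082273  0.11146937] [-3.05965925  0.41065844  4.45467209] 0.01048471109644904
4 0.008 -0.026
6 0.013 -0.039
8 0.018 -0.051
10 0.023 -0.064
12 0.029 -0.076
14 0.035 -0.088
16 0.042 -0.099
18 0.049 -0.111
20 0.057 -0.122
22 0.065 -0.133
24 0.073 -0.144
26 0.082 -0.154
28 0.091 -0.164
30 0.1 -0.174
32 0.11 -0.184
34 0.12 -0.193
36 0.13 -0.201
38 0.141 -0.21
40 0.152 -0.218
42 0.163 -0.225
```

Request:
step_arm(xyz=[[0, 0.002, -0.006], [0, 0.004, -0.013], [0, 0.008, -0.026], [0, 0.013, -0.039], [0, 0.018, -0.051], [0, 0.023, -0.064], [0, 0.026, -0.07], [0, 0.029, -0.076], [0, 0.029, -0.076], [0, 0.029, -0.076]], rot=[[0, 0, 0], [0, 0, 0], [0, 0, 0], [0, 0, 0], [0, 0, 0], [0, 0, 0], [0, 0, 0], [0, 0, 0], [0, 0, 0], [0, 0, 0]], gripper=[-1, -1, -1, -1, -1, -1, -1, -1, -1, -1])

```text
time_s: 4.32
tcp_pos: [0.4801, -0.0978, 0.1571]
tool_rot: [[-0.172, 0.985, -0.002], [0.985, 0.172, -0.001], [-0.001, -0.003, -1.0]]
force: [-6.3, -1.2, 1.4]
gripper_width: 0.0102
```

Run:
```python
from h import *
s=bot.observe(); print(s["tcp_pos"],s["force"],s["ft_torque"],handle(np.radians(12))-[0,0,.019])
f=vision.grab_frame("scene")["image"]; cv2.imwrite(f"pics/scene3.png",cv2.resize(f[100:290,140:390],None,fx=3,fy=3,interpolation=cv2.INTER_CUBIC))
```

```text
[ 0.48007046 -0.09784174  0.15709842] [-6.26944271 -1.20537629  1.40163732] [-0.45630396  1.46873181  0.03499852] [ 0.48105487 -0.09733286  0.15646899]
```

View pics/scene3.png

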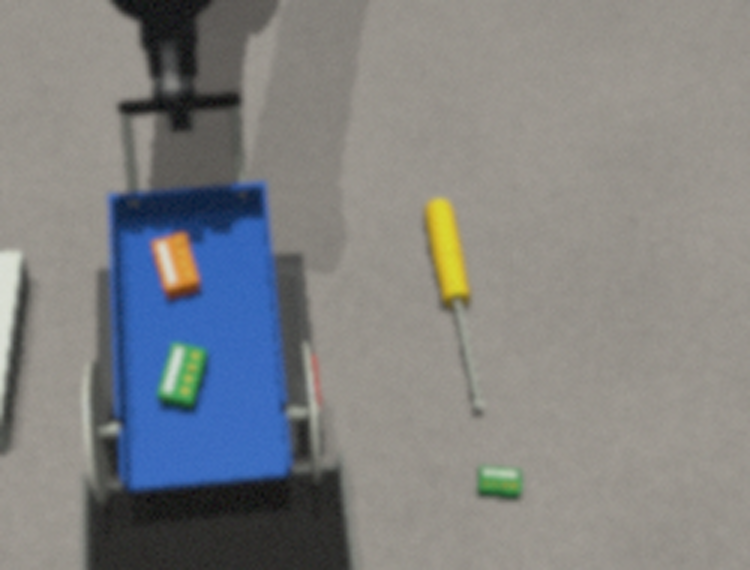

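The bin is lifting cleanly. Continuing from 12 to 28 degrees.

Request:
step_arm(xyz=[[0, 0.003, -0.006], [0, 0.009, -0.018], [0, 0.017, -0.029], [0, 0.024, -0.04], [0, 0.032, -0.052], [0, 0.04, -0.063], [0, 0.049, -0.073], [0, 0.058, -0.083], [0, 0.062, -0.088], [0, 0.062, -0.088]], rot=[[0, 0, 0], [0, 0, 0], [0, 0, 0], [0, 0, 0], [0, 0, 0], [0, 0, 0], [0, 0, 0], [0, 0, 0], [0, 0, 0], [0, 0, 0]], gripper=[-1, -1, -1, -1, -1, -1, -1, -1, -1, -1])

```text
time_s: 5.2
tcp_pos: [0.516, -0.0915, 0.2113]
tool_rot: [[-0.172, 0.985, -0.005], [0.985, 0.172, -0.002], [-0.001, -0.005, -1.0]]
force: [-12.9, -3.2, 9.8]
gripper_width: 0.0105
```

Run:
```python
from h import *
s=bot.observe(); print(s["tcp_pos"],s["force"],s["ft_torque"],handle(np.radians(28))-[0,0,.019])
f=vision.grab_frame("scene")["image"]; cv2.imwrite(f"pics/scene4.png",cv2.resize(f[70:260,140:390],None,fx=3,fy=3,interpolation=cv2.INTER_CUBIC))
```

```text
[ 0.51596249 -0.0915126   0.2113442 ] [-12.89301375  -3.16385137   9.76718683] [-0.54144735  2.9337906   0.02034658] [ 0.51762083 -0.09098075  0.20960796]
```

View pics/scene4.png

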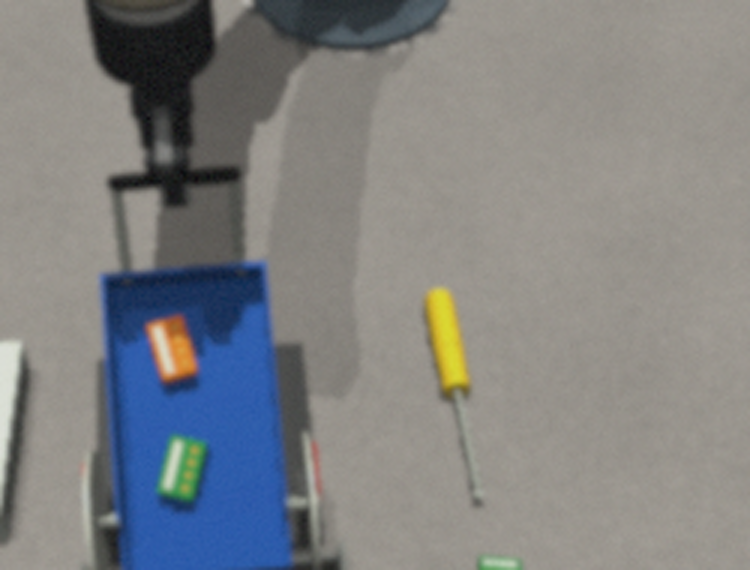

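The bin is at about 28 degrees and the modules are still in it. The force is radial, so my arc is about 2 mm tight. I'll ease outward while going to about 41 degrees.

Request:
step_arm(xyz=[[0, 0.0, -0.006], [0, 0.008, -0.014], [0, 0.017, -0.023], [0, 0.026, -0.032], [0, 0.036, -0.041], [0, 0.046, -0.049], [0, 0.055, -0.056], [0, 0.063, -0.0615], [0, 0.063, -0.0615], [0, 0.063, -0.0615]], rot=[[0, 0, 0], [0, 0, 0], [0, 0, 0], [0, 0, 0], [0, 0, 0], [0, 0, 0], [0, 0, 0], [0, 0, 0], [0, 0, 0], [0, 0, 0]], gripper=[-1, -1, -1, -1, -1, -1, -1, -1, -1, -1])

```text
time_s: 6.08
tcp_pos: [0.5563, -0.0844, 0.2481]
tool_rot: [[-0.173, 0.985, 0.002], [0.985, 0.173, -0.0], [-0.001, 0.002, -1.0]]
force: [-6.0, -2.2, 5.3]
gripper_width: 0.0108
```

Run:
```python
from h import *
s=bot.observe(); print(s["tcp_pos"],s["force"],s["ft_torque"],handle(np.radians(41))-[0,0,.019])
for n in("scene","top"):
    f=vision.grab_frame(n)["image"]; f=f[70:320,140:390] if n=="scene" else f[50:250,240:390]; cv2.imwrite(f"pics/{n}5.png",cv2.resize(f,None,fx=2.4 if n=="scene" else 3,fy=2.4 if n=="scene" else 3,interpolation=cv2.INTER_CUBIC))
```

```text
[ 0.55626283 -0.08437277  0.24812059] [-5.97756688 -2.23219788  5.30265117] [-0.38562736  1.44915318  0.02866666] [ 0.55707869 -0.08412627  0.24389586]
```

View pics/scene5.png

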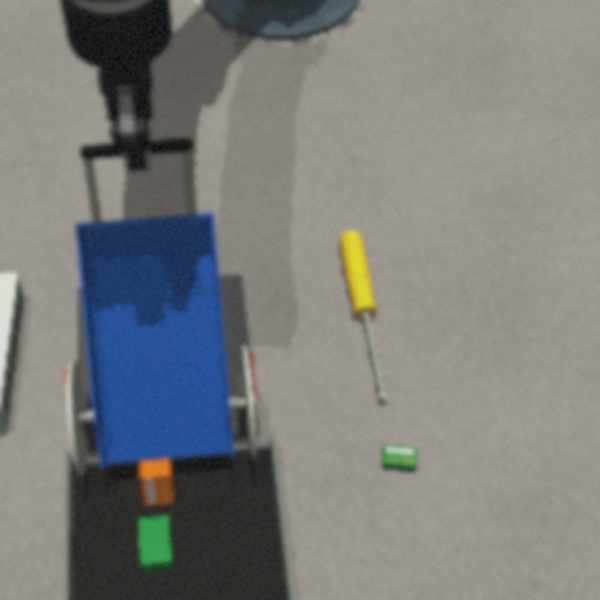

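View pics/top5.png

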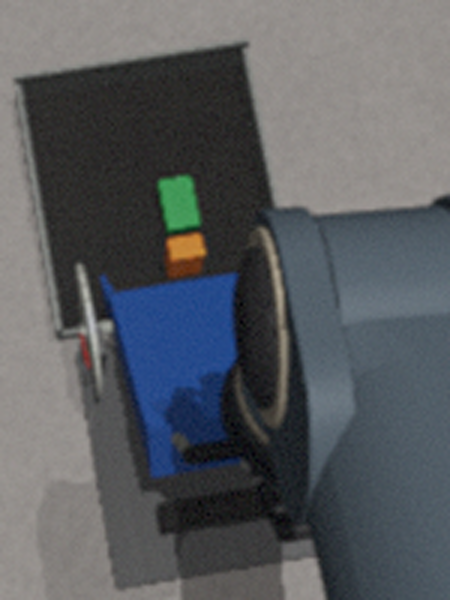

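Both modules are out: green in the tray, orange just over the lip. I'm checking the actual tilt by fitting the bin's rim corners at (77,227) and (213,213).

Run:
```python
from h import *
f=vision.grab_frame("scene")
def W(th,x,y,z):
    X=x*np.cos(th)+z*np.sin(th); Z=-x*np.sin(th)+z*np.cos(th)+.07
    return [P[0]+np.cos(P[2])*X-np.sin(P[2])*y,P[1]+np.sin(P[2])*X+np.cos(P[2])*y,Z]
print(np.round([(u+.5)/2.4-.5+o for u,o in((77,140),(227,70),(213,140),(213,70),(82,140),(153,70),(192,140),(145,70))],1))
for d in(36,38,40,42,44,46):
    print(d,np.round([proj(f,W(np.radians(d),*q)) for q in((-.168,-.058,.035),(-.168,.058,.035),(-.225,-.044,.06),(-.225,.044,.06))],1).tolist())
i=cv2.resize(f["image"][190:290,150:265],None,fx=6,fy=6,interpolation=cv2.INTER_CUBIC); cv2.imwrite("pics/dial6.png",i)
```

```text
[171.8 164.3 228.5 158.5 173.9 133.5 219.7 130.1]
36 [[171.9, 162.0], [228.9, 157.5], [175.0, 131.7], [219.6, 128.3]]
38 [[171.6, 162.5], [229.0, 157.9], [174.6, 132.3], [219.6, 128.9]]
40 [[171.3, 163.0], [229.1, 158.4], [174.3, 133.0], [219.7, 129.6]]
42 [[171.0, 163.7], [229.2, 159.1], [173.9, 133.9], [219.7, 130.4]]
44 [[170.7, 164.5], [229.3, 159.8], [173.6, 134.9], [219.8, 131.4]]
46 [[170.5, 165.3], [229.4, 160.6], [173.3, 136.1], [219.9, 132.6]]
```

View pics/dial6.png

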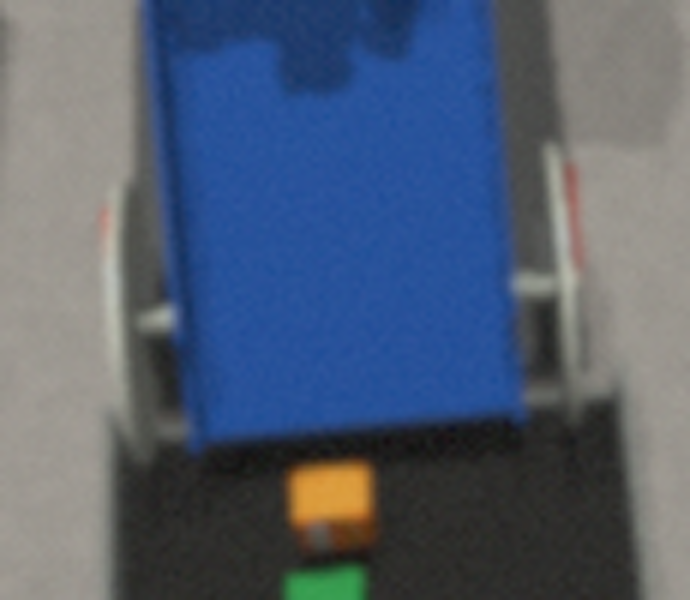

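Rim and bar fit and arm kinematics agree on about 41–42 degrees. The dials are edge-on and can't be read. Holding for 2 s.

Request:
step_arm(xyz=[[0, 0, 0], [0, 0, 0], [0, 0, 0], [0, 0, 0], [0, 0, 0], [0, 0, 0], [0, 0, 0], [0, 0, 0], [0, 0, 0], [0, 0, 0]], rot=[[0, 0, 0], [0, 0, 0], [0, 0, 0], [0, 0, 0], [0, 0, 0], [0, 0, 0], [0, 0, 0], [0, 0, 0], [0, 0, 0], [0, 0, 0]], gripper=[-1, -1, -1, -1, -1, -1, -1, -1, -1, -1])

```text
time_s: 7.07
tcp_pos: [0.556, -0.0844, 0.2479]
tool_rot: [[-0.173, 0.985, 0.002], [0.985, 0.173, -0.0], [-0.001, 0.002, -1.0]]
force: [-6.3, -1.5, 5.8]
gripper_width: 0.0106
```

Request:
step_arm(xyz=[[0, 0, 0], [0, 0, 0], [0, 0, 0], [0, 0, 0], [0, 0, 0], [0, 0, 0], [0, 0, 0], [0, 0, 0], [0, 0, 0], [0, 0, 0]], rot=[[0, 0, 0], [0, 0, 0], [0, 0, 0], [0, 0, 0], [0, 0, 0], [0, 0, 0], [0, 0, 0], [0, 0, 0], [0, 0, 0], [0, 0, 0]], gripper=[-1, -1, -1, -1, -1, -1, -1, -1, -1, -1])

```text
time_s: 7.9
tcp_pos: [0.556, -0.0844, 0.2479]
tool_rot: [[-0.172, 0.985, 0.002], [0.985, 0.172, -0.0], [-0.001, 0.002, -1.0]]
force: [-4.7, -2.2, 6.0]
gripper_width: 0.0104
```

Request:
step_arm(xyz=[[0, 0, 0], [0, 0, 0], [0, 0, 0], [0, 0, 0], [0, 0, 0], [0, 0, 0]], rot=[[0, 0, 0], [0, 0, 0], [0, 0, 0], [0, 0, 0], [0, 0, 0], [0, 0, 0]], gripper=[-1, -1, -1, -1, -1, -1])

```text
time_s: 8.4
tcp_pos: [0.556, -0.0844, 0.2479]
tool_rot: [[-0.172, 0.985, 0.002], [0.985, 0.172, -0.0], [-0.001, 0.002, -1.0]]
force: [-6.1, -1.8, 7.2]
gripper_width: 0.0102
```

Run:
```python
from h import *
s=bot.observe(); print(s["tcp_pos"],s["force"],s["gripper_width"])
f=vision.grab_frame("scene")["image"]; cv2.imwrite("pics/scene7.png",cv2.resize(f[100:360,140:300],None,fx=2.3,fy=2.3,interpolation=cv2.INTER_CUBIC))
```

```text
[ 0.55599568 -0.08442579  0.24794098] [-6.13542604 -1.76952106  7.24859126] 0.010244572460652024
```

View pics/scene7.png

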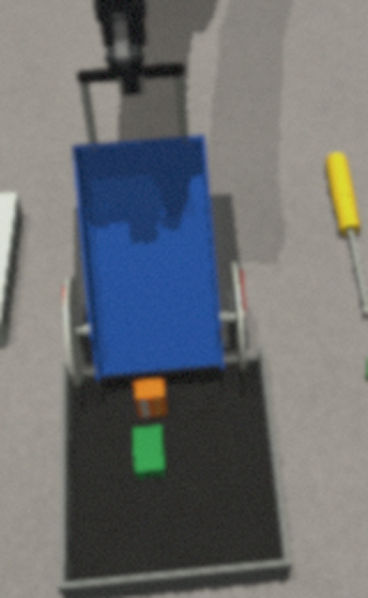

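Both modules are at rest in the tray, with orange standing or leaning near the lip. Lowering along the same path.

Request:
step_arm(xyz=[[0, -0.004, 0.003], [0, -0.01, 0.008], [0, -0.018, 0.015], [0, -0.027, 0.023], [0, -0.036, 0.032], [0, -0.045, 0.041], [0, -0.053, 0.051], [0, -0.06, 0.058], [0, -0.063, 0.0615], [0, -0.063, 0.0615]], rot=[[0, 0, 0], [0, 0, 0], [0, 0, 0], [0, 0, 0], [0, 0, 0], [0, 0, 0], [0, 0, 0], [0, 0, 0], [0, 0, 0], [0, 0, 0]], gripper=[-1, -1, -1, -1, -1, -1, -1, -1, -1, -1])

```text
time_s: 9.28
tcp_pos: [0.5147, -0.0917, 0.2102]
tool_rot: [[-0.172, 0.985, -0.008], [0.985, 0.172, -0.002], [-0.001, -0.008, -1.0]]
force: [-15.5, -2.5, 13.2]
gripper_width: 0.0106
```

Request:
step_arm(xyz=[[0, -0.004, 0.005], [0, -0.013, 0.015], [0, -0.022, 0.025], [0, -0.03, 0.036], [0, -0.038, 0.048], [0, -0.046, 0.059], [0, -0.053, 0.07], [0, -0.06, 0.082], [0, -0.062, 0.088], [0, -0.062, 0.088]], rot=[[0, 0, 0], [0, 0, 0], [0, 0, 0], [0, 0, 0], [0, 0, 0], [0, 0, 0], [0, 0, 0], [0, 0, 0], [0, 0, 0], [0, 0, 0]], gripper=[-1, -1, -1, -1, -1, -1, -1, -1, -1, -1])

```text
time_s: 10.12
tcp_pos: [0.4795, -0.0979, 0.156]
tool_rot: [[-0.172, 0.985, -0.004], [0.985, 0.172, -0.001], [0.0, -0.004, -1.0]]
force: [-8.7, -2.0, 3.6]
gripper_width: 0.0105
```

Request:
step_arm(xyz=[[0, -0.003, 0.006], [0, -0.008, 0.018], [0, -0.012, 0.03], [0, -0.017, 0.042], [0, -0.021, 0.054], [0, -0.025, 0.064], [0, -0.027, 0.07], [0, -0.029, 0.074], [0, -0.029, 0.075], [0, -0.029, 0.075]], rot=[[0, 0, 0], [0, 0, 0], [0, 0, 0], [0, 0, 0], [0, 0, 0], [0, 0, 0], [0, 0, 0], [0, 0, 0], [0, 0, 0], [0, 0, 0]], gripper=[-1, -1, -1, -1, -1, -1, -1, -1, -1, -1])

```text
time_s: 10.95
tcp_pos: [0.4635, -0.1008, 0.1116]
tool_rot: [[-0.172, 0.985, -0.002], [0.985, 0.172, -0.0], [-0.0, -0.002, -1.0]]
force: [-7.1, -2.5, 2.6]
gripper_width: 0.0108
```

Run:
```python
from h import *
s=bot.observe(); print(s["tcp_pos"],s["force"],s["gripper_width"])
f=vision.grab_frame("scene")["image"]; cv2.imwrite("pics/scene8.png",cv2.resize(f[100:360,140:300],None,fx=2.3,fy=2.3,interpolation=cv2.INTER_CUBIC))
f=vision.grab_frame("top")["image"]; cv2.imwrite("pics/top8.png",cv2.resize(f[50:270,220:390],None,fx=2.7,fy=2.7,interpolation=cv2.INTER_CUBIC))
```

```text
[ 0.46351657 -0.10075739  0.11163843] [-7.13045834 -2.50942054  2.59522381] 0.010797606113318559
```

View pics/scene8.png

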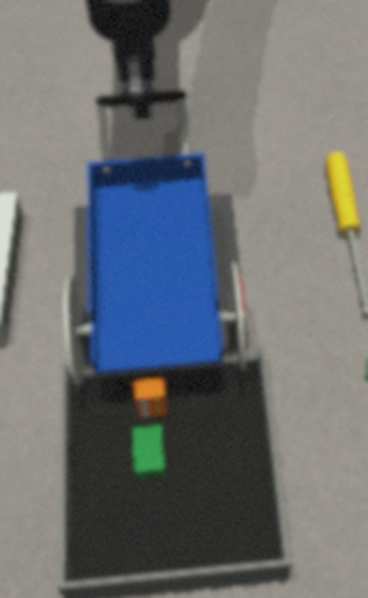

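View pics/top8.png

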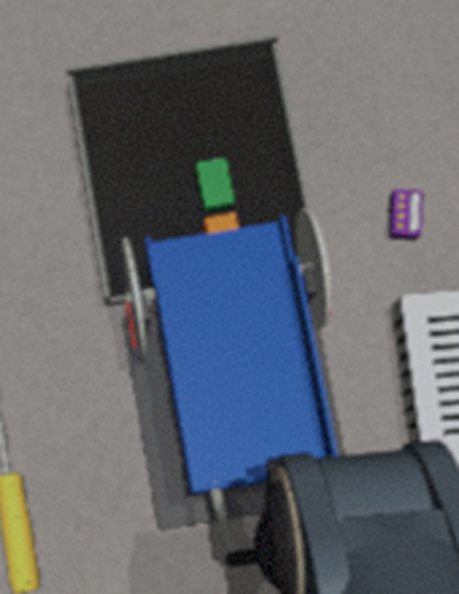

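The TCP is back at its starting pose to within 0.2 mm, so the bin is level. I'll open the gripper, then rise.

Request:
step_arm(xyz=[[0, 0, 0], [0, 0, 0], [0, 0, 0], [0, 0, 0], [0, 0, 0], [0, 0, 0]], rot=[[0, 0, 0], [0, 0, 0], [0, 0, 0], [0, 0, 0], [0, 0, 0], [0, 0, 0]], gripper=[0, 0, 0, 0, 0, 0])

```text
time_s: 11.55
tcp_pos: [0.4645, -0.1003, 0.1117]
tool_rot: [[-0.173, 0.985, 0.001], [0.985, 0.173, 0.0], [-0.0, 0.001, -1.0]]
force: [-0.1, 1.0, -0.2]
gripper_width: 0.0428
```

Run:
```python
from h import *
s=bot.observe(); print(s["tcp_pos"],s["force"],s["gripper_width"], cmd(handle(0)-[0,0,.019]))
```

```text
[ 0.46453337 -0.10034511  0.11166677] [-0.09555166  0.9831454  -0.17845141] 0.042770442743973056 ([0.0002, -0.001, 0.0011], [0.0007, 0.0, 0.0009])
```

Request:
step_arm(xyz=[[0, 0, -0.02], [0, 0, -0.05], [0, 0, -0.09], [0, 0, -0.14], [-0.05, 0, -0.19], [-0.11, 0, -0.2], [-0.17, 0, -0.2], [-0.23, 0, -0.2], [-0.29, 0, -0.2], [-0.29, 0, -0.2]], rot=[[0, 0, 0], [0, 0, 0], [0, 0, 0], [0, 0, 0], [0, 0, 0], [0, 0, 0], [0, 0, 0], [0, 0, 0], [0, 0, 0], [0, 0, 0]], gripper=[0, 0, 0, 0, 0, 0, 0, 0, 0, 0])

```text
time_s: 12.38
tcp_pos: [0.4935, -0.2807, 0.2311]
tool_rot: [[-0.162, 0.987, 0.001], [0.987, 0.162, -0.004], [-0.004, 0.0, -1.0]]
force: [0.0, 0.2, -0.1]
gripper_width: 0.0427
```

Run:
```python
from h import *
F={n:vision.grab_frame(n) for n in("scene","top")}
f=F["scene"]["image"]; cv2.imwrite("pics/scene9.png",cv2.resize(f[120:370,100:360],None,fx=2.3,fy=2.3,interpolation=cv2.INTER_CUBIC))
cv2.imwrite("pics/scene9z.png",cv2.resize(f[240:320,160:270],None,fx=6,fy=6,interpolation=cv2.INTER_CUBIC))
f=F["top"]["image"]; cv2.imwrite("pics/top9.png",cv2.resize(f[50:270,190:430],None,fx=2.6,fy=2.6,interpolation=cv2.INTER_CUBIC))
```

```text
(no output)
```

View pics/scene9.png

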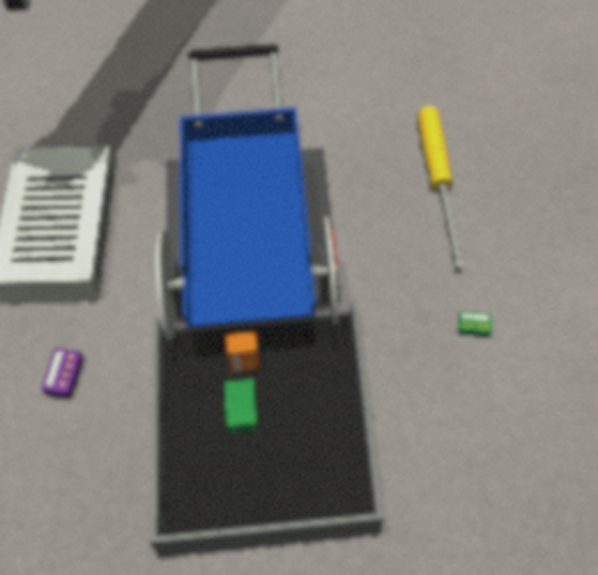

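View pics/scene9z.png

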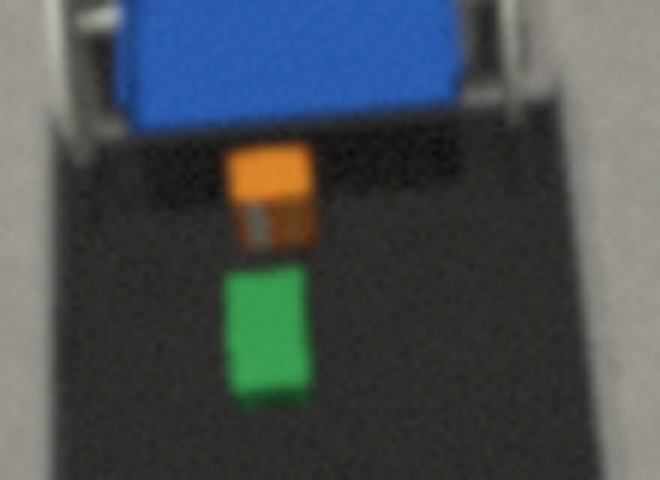

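View pics/top9.png

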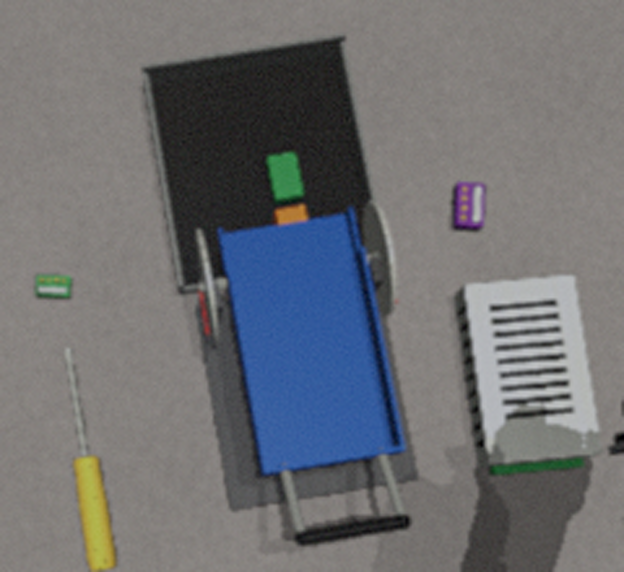

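Run:
```python
from h import *
f=vision.grab_frame("scene"); t=vision.grab_frame("top")
z6=lambda x,y:((x+.5)/6-.5+160,(y+.5)/6-.5+240); tp=lambda x,y:((x+.5)/2.6-.5+190,(y+.5)/2.6-.5+50); s=lambda x,y:((x+.5)/2.3-.5+100,(y+.5)/2.3-.5+120)
c,sn=np.cos(P[2]),np.sin(P[2])
def S(p): d=p-np.array([P[0],P[1],0]); return np.round([c*d[0]+sn*d[1],-sn*d[0]+c*d[1],p[2]],3)
print("orange top face @.05", S(atz(f,*z6(228,150),.05)),S(atz(f,*z6(312,147),.05)),S(atz(f,*z6(315,195),.05)))
print("front bottom @.008", S(atz(f,*z6(245,248),.008)),S(atz(f,*z6(315,243),.008)))
print("orange front edge top view @.05",S(atz(t,*tp(276,208),.05)),S(atz(t,*tp(305,206),.05)))
print("green @.026",S(atz(f,*z6(265,330),.026)),S(atz(t,*tp(285,176),.026)))
print("tray far @.045",S(atz(f,*s(157,542),.045)),S(atz(f,*s(380,522),.045)),S(atz(t,*tp(146,69),.045)),S(atz(t,*tp(343,40),.045)))
st=bot.observe(); print(st["time_s"],st["force"],np.abs(st["dq"]).max())
```

```text
orange top face @.05 [ 0.045 -0.026  0.05 ] [0.047 0.003 0.05 ] [0.065 0.004 0.05 ]
front bottom @.008 [ 0.063 -0.025  0.008] [0.064 0.001 0.008]
orange front edge top view @.05 [0.065 0.001 0.05 ] [ 0.062 -0.025  0.05 ]
green @.026 [ 0.103 -0.017  0.026] [ 0.101 -0.016  0.026]
tray far @.045 [ 0.223 -0.087  0.045] [0.226 0.094 0.045] [0.216 0.094 0.045] [ 0.215 -0.089  0.045]
12.5833 [-0.82533445  0.31547741  0.47691749] 0.01237832753741657
```

Orange stands upright in the tray at about tray x 0.045, y -0.01, centre z 0.029. Green is at about x 0.09, y -0.02. I'll let the arm settle, then hand in.

Request:
step_arm(xyz=[[0, 0, 0], [0, 0, 0], [0, 0, 0], [0, 0, 0]], rot=[[0, 0, 0], [0, 0, 0], [0, 0, 0], [0, 0, 0]], gripper=[0, 0, 0, 0])

```text
time_s: 12.92
tcp_pos: [0.4941, -0.2713, 0.2317]
tool_rot: [[-0.174, 0.985, 0.0], [0.985, 0.174, -0.0], [-0.0, 0.0, -1.0]]
force: [0.4, -0.3, 0.1]
gripper_width: 0.0423
```

```bash
python3 -c "
from cell import bot
print(bot.observe()['force'],bot.hand_in())"
```

```text
the job is handed in; nothing more can be done
[ 0.37693729 -0.28924167  0.0583536 ] None
```

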